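Tip the short case out of a packed rack and stand it in the tray

TASK

Four upright cases stand tightly side by side in the rack. Fetch the short one: reach behind its top and tip it out of the row toward the robot until it leans by itself on the rack's front rail with the gripper off it, then grip it by its sides, lift it out and stand it upright in the shallow tray, setting it down gently rather than dropping it. Leave the other cases standing in their places and do not shift the things lying around.

Things in the scene. Friction and masses are not known exactly. Their poses are not given: they have to be found in the camera images.
- rack: grey sheet-metal tip-out rack fixed to the bench, 110 x 192 x 63 mm. Origin: centre of its base, under the row's middle; -x is its front (to the robot), y along the row, z up. Floor 4 mm above the bench, with a 5 mm lip just ahead of the cases; back wall 60 mm high, its rear at x = +36 mm; cheeks to 63 mm. Above the back wall the cases' rear faces are free to reach
- rack_row (a point): middle of the row on the rack's floor, rack's axes. The four cases stand at x = 0 and y = -68, -23, +23, +68 mm from here in any order (pitch 45.5 mm, gaps 1.5 mm); front faces at x = -30, rear faces at x = +30 mm
- rack_rail (a point): middle of the rack's 10 mm round steel front rail, which runs along y, 70 mm ahead of the row's middle and 52 mm above the bench. A case tipped about its lower front edge passes its balance point at about 25 degrees and comes to rest leaning on the rail at about 35 to 39 degrees; its foot may slip a few mm backward
- case_short_center (a point): centre of the short case, the one to fetch: plain grey plastic block-shaped closed case with a small latch on its front, 60 (x) x 44 (y) x 130 mm (z), 0.22 to 0.45 kg; it is 18 mm lower than the three others. Axes: z along its height to its top (65 mm from the centre to top and bottom), y across its thickness (the two sides to grip, 44 mm apart), x from its front to its rear (faces 30 mm either way)
- case_short_top (a point): centre of the top face of the short case, same axes
- tray: shallow open aluminium tray fixed to the bench, left of the rack, 150 (x) x 120 (y) x 22 mm, walls and floor about 4 mm thick; origin at the centre of its underside, z up
- case_a: plain grey plastic case like case_short but taller: 60 (x) x 44 (y) x 148 mm; origin at the centre of its underside, z up along the case, x away from the rack's front
- case_b: plain grey plastic case like case_short but taller: 60 (x) x 44 (y) x 148 mm; origin at the centre of its underside, z up along the case, x away from the rack's front
- case_c: plain grey plastic case like case_short but taller: 60 (x) x 44 (y) x 148 mm; origin at the centre of its underside, z up along the case, x away from the rack's front
- masking_tape: roll of cream masking tape lying flat, about 104 x 102 x 25 mm, origin at the centre of its underside; bystander
- cup_white: small white round cup, 63 mm across, 40 mm high, origin at the centre of its underside; bystander
- cutter: yellow snap-blade cutter lying flat, 19 x 157 x 15 mm (long in its y), origin at the centre of its underside; bystander
- glue_bottle: small white glue bottle with a pointed cap standing upright, 35 mm across, 96 mm high, origin at the centre of its underside; bystander
Mind the look-alikes: they are no part of the job. What is shaped like the case_a but purple is not meant.

How it is judged:
By the outcome, as a careful person would: the job done as asked, in the order asked, and still so for the second after the job is handed in, with the robot touching nothing.
It also fails if it takes over 51 s, if anything falls off the work surface, if the arm or the gripper's body presses on something with over 40 N, if the wrist force passes 120 N, or if a joint passes its speed limit or range.

ROBOT

A 7-joint arm with a two-finger parallel gripper is mounted at the origin on a cart in front of the work surface, level with it; the furniture and walls round the work are solid. World frame = base frame: x ahead of the robot, y to its left, z up, the work surface at z = 0. Lengths are in m, angles in degrees, forces in N, time in s.
With the tool pointing down it reaches from about 0.4 to 0.875 m from the base axis. Payload 6.5 kg.
Tool frame: the origin (TCP) lies between the finger pads; the fingertips stand 17 mm ahead of it and the grasp point (between the pads) lies 2 mm behind it (arm.tip_reach is the distance from the TCP to the fingertips, in m); z points along the fingers, y is the direction in which the jaws open and shut (so a half turn about z gives the same grasp; the last joint's range is limited). The gripper opens to 85 mm and grips with 20 to 120 N. Pads are 22 mm wide; open, the fingers measure 114 mm over their backs; the gripper's body (76 mm by 85 mm) begins 54 mm behind the grasp point. The pads swing forward as they close: fully open they stand 13 mm farther back than shut.
Start: joints at [-73.235, 30.733, -0.252, 88.115, 0.149, 61.152, -4.079], TCP at [0.228, 0.609, 0.248] pointing down, gripper open.
Joint ranges: [-154.64, 154.64], [-21.42, 123.67], [-72.66, 72.17], [13.99, 137.28], [-74.86, 254.86], [10.95, 109.41], [-158.01, 158.01]. Speed limits (degrees/s): [136.94, 136.94, 180, 180, 180, 180, 180].

INTERFACE

Orientations are given as a 3x3 rotation matrix whose columns are the frame's x, y, z axes.
In Python, from bench import arm gives the robot as it stands. Calls block until the motion is done:
- arm.reach(position, orientation): joint-space move of the TCP to a pose.
- arm.movel(position, frame=None, vel=0.15): straight line of the TCP; frame=None keeps the orientation; vel is the mean speed in m/s.
- arm.move_j(angles): joint-space move.
- arm.move_gripper(opening): opening from 0.0 (shut) to 1.0 (fully open); the grip force is fixed at half the most; returns when the fingers have stopped.
- arm.hold(seconds).
- arm.solve_ik(position, orientation): joint angles nearest the present ones, or None.
- arm.snapshot(name): name is "scene" or "top" or "wrist"; returns a dict with "img" (420x560x3 uint8, red, green, blue), "fx", "fy", "cx", "cy" (pixels), "position" and "orientation" of the camera in the world; the wrist camera has in their place "mount" (4x4, takes a point from camera to tool coordinates, whose origin is the TCP and whose axes are the flange's). Camera axes: x right, y down, z forward; pixel columns grow to the right and rows downward; lengths in m; the calibration is good to about 2 mm. A picture is of the moment at which its call begins: read the wrist's pose just before it. There is no depth.
A pose or a line that the arm cannot do raises arm.Unreachable and nothing moves.
- arm.finish_job(): hands the job in, once; it reports no verdict.
Trained networks look in a picture, given as the dict that the camera call returned (one of the last four; its "shot" number tells which), for a name from the list of things; names that differ only in an ending like _2 or _b are one class to them, and where a whole thing is asked for, a point or a joint stands for the part that bears it (a point fixed in the world has none). Each returns a list of dicts, best first, with "p" (0 to 1); they miss things now and then, are a little off and sometimes report something else, mostly with a low value. They report only what shows in the picture. A call takes as long as a camera call. They do not tell look-alikes from the thing itself.
- arm.recognise(picture, target): "centre" ([column, row] in pixels, amid what is visible of it).
Readings, each from a call of its own:
- arm.read_clock(): time.
- arm.read_joint_pos(): joint angles.
- arm.read_joint_velocities(): joint speeds.
- arm.read_effort(): joint torques, N m.
- arm.read_eef_pos(): TCP position.
- arm.read_ee_rot(): TCP orientation.
- arm.read_wrist_force(): force on the tool from outside, world axes, zero at the start.
- arm.read_wrist_torque(): the same for the moment, N m.
- arm.read_finger_gap(): opening from 0.0 (shut) to 1.0 (fully open).
Only numpy, scipy, OpenCV 4.12 (cv2) and the standard library are available. Lean on these libraries where they do the work, as an engineer would, in place of code of your own. Each camera call takes 0.05 s, during which the arm holds its last target.

## Working session

There is one attempt and no reset: what is moved stays moved. The work goes in short steps, each a Python script; the robot and the scene stay as the last script left them, time stands still between calls to the robot, and variables do not carry over. Pictures are saved under pics/ and viewed, and the job is handed in when it is done.

```bash
ls; mkdir -p pics; python3 - <<'E'
from bench import arm
import cv2,json
print(arm.read_clock(), arm.read_eef_pos(), arm.read_ee_rot(), arm.tip_reach)
for n in ["scene","top","wrist"]:
    s=arm.snapshot(n); cv2.imwrite(f"pics/{n}0.png",s["img"][:,:,::-1])
    print(n,{k:v for k,v in s.items() if k!="img"})
    if n!="wrist":
        for t in ["rack","case_short_center","case_short_top","tray","case_a","rack_rail","rack_row"]:
            print(t,[(d["centre"],round(d["p"],2)) for d in arm.recognise(s,t)][:5])
print(arm.read_clock())
E
```

```text
pics
0.0 [0.22805347 0.60805129 0.24741822] [[-9.36348888e-01  3.51070547e-01 -4.81855599e-04]
 [ 3.51070855e-01  9.36347455e-01 -1.64289077e-03]
 [-1.25586295e-04 -1.70748440e-03 -9.99998534e-01]] 0.017
scene {'fx': 389.4696061160275, 'fy': 389.4696061160275, 'cx': 279.41836325809777, 'cy': 209.4273555423893, 'position': array([0.95974378, 0.18176923, 0.85317347]), 'orientation': array([[-0.26362525,  0.8572763 , -0.44224323],
       [ 0.96454454,  0.22834009, -0.13234289],
       [-0.01247257, -0.46145222, -0.88707738]]), 'shot': 1}
rack [([260.7, 231.7], 0.92), ([243.2, 150.8], 0.55)]
case_short_center [([283.7, 211.3], 0.78), ([262.6, 204.2], 0.42)]
case_short_top [([283.7, 215.7], 0.71)]
tray [([354.1, 220.7], 0.74), ([218.2, 191.4], 0.17)]
case_a [([240.9, 200.4], 0.87), ([262.5, 206.7], 0.85), ([351.0, 275.5], 0.83), ([217.4, 196.1], 0.72)]
rack_rail [([260.8, 228.7], 0.63), ([352.5, 219.9], 0.43)]
rack_row [([257.2, 231.1], 0.89)]
top {'fx': 398.7087904062499, 'fy': 398.7087904062499, 'cx': 279.9451549802126, 'cy': 212.40612739484644, 'position': array([ 0.08764513, -0.082554
[... 330 characters left out ...]
5)]
case_a [([297.3, 216.7], 0.79), ([335.4, 225.5], 0.77), ([318.4, 217.1], 0.71), ([229.6, 168.7], 0.67), ([267.8, 304.0], 0.44)]
rack_rail [([304.2, 251.1], 0.83)]
rack_row [([296.7, 247.6], 0.88), ([316.4, 217.1], 0.52)]
wrist {'fx': 368.7976643294494, 'fy': 368.7976643294494, 'cx': 282.07438116182374, 'cy': 214.99842237140578, 'mount': array([[-4.33672789e-04, -9.53390168e-01, -3.01739954e-01,
         7.73053465e-02],
       [ 9.99999764e-01, -2.52643662e-04, -6.38976381e-04,
         2.78097649e-04],
       [ 5.32961112e-04, -3.01740160e-01,  9.53390052e-01,
        -1.26087772e-01],
       [ 0.00000000e+00,  0.00000000e+00,  0.00000000e+00,
         1.00000000e+00]]), 'shot': 3}
0.85
```

View pics/scene0.png

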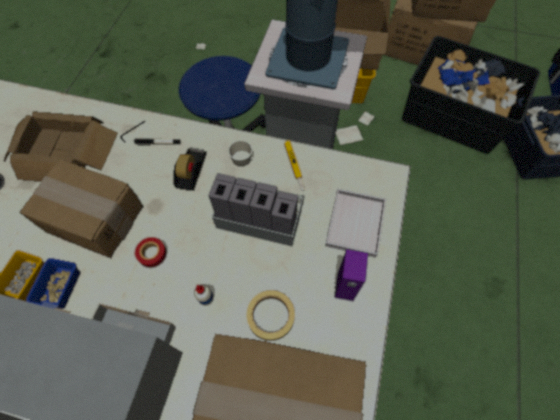

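View pics/top0.png

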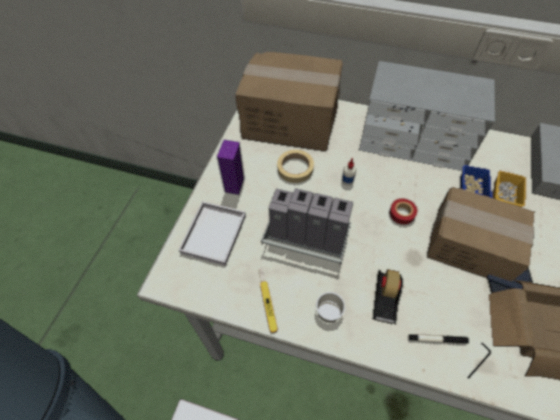

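```bash
python3 - <<'E'
import cv2
a=cv2.imread('pics/top0.png')[160:310,180:400];cv2.imwrite('pics/topz.png',cv2.resize(a,None,fx=3.6,fy=3.6,interpolation=cv2.INTER_CUBIC))
a=cv2.imread('pics/scene0.png')[120:310,180:400];cv2.imwrite('pics/scenez.png',cv2.resize(a,None,fx=3.1,fy=3.1,interpolation=cv2.INTER_CUBIC))
E
```

```text
(no output)
```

View pics/topz.png

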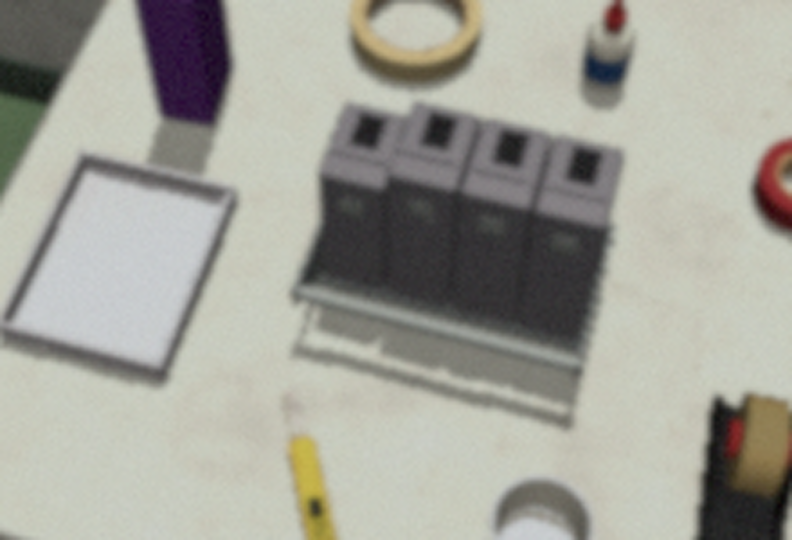

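View pics/scenez.png

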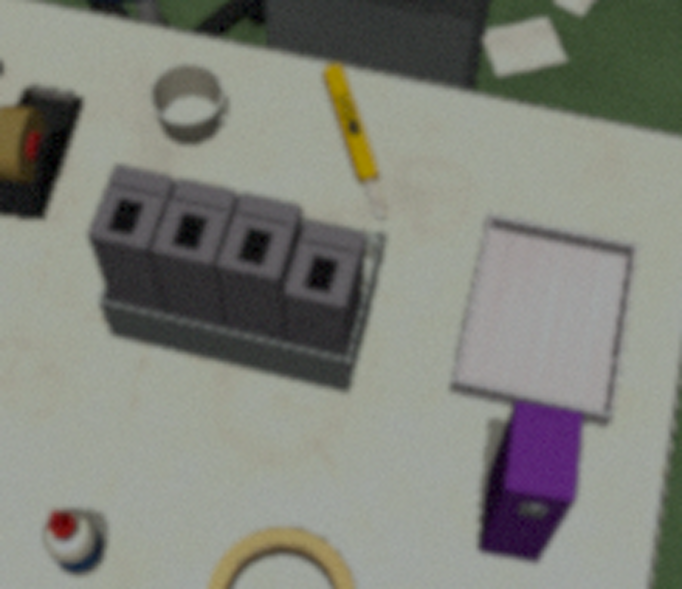

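The short case is the leftmost one in the row (top image about (280,215)), and the purple look-alike stands behind the tray. Next I fit the rack and tray poses to hand-picked corners.

```bash
cat > fit.py <<'E'
import numpy as np, cv2
from scipy.optimize import least_squares
CAM={'scene':dict(f=389.4696,c=(279.418,209.427),p=np.array([0.95974378,0.18176923,0.85317347]),R=np.array([[-0.26362525,0.8572763,-0.44224323],[0.96454454,0.22834009,-0.13234289],[-0.01247257,-0.46145222,-0.88707738]])),
'top':dict(f=398.70879,c=(279.945,212.406),p=np.array([0.08764513,-0.08255473,0.87048713]),R=np.array([[0.29797511,-0.79799305,0.52384914],[-0.95448694,-0.24167896,0.17477401],[-0.01286513,-0.55208547,-0.83368826]]))}
def proj(cam,P):
    q=(np.atleast_2d(P)-cam['p'])@cam['R']; return q[:,:2]/q[:,2:]*cam['f']+np.array(cam['c'])
def place(pose,L):
    x,y,a=pose; L=np.atleast_2d(np.array(L,float)); c,s=np.cos(a),np.sin(a)
    return np.c_[x+c*L[:,0]-s*L[:,1], y+s*L[:,0]+c*L[:,1], L[:,2]]
def fit(obs,x0):
    def r(p): return np.concatenate([(proj(CAM[c],place(p,L))-px).ravel() for c,L,px in obs])
    s=least_squares(r,x0,loss='soft_l1'); return s.x,r(s.x).reshape(-1,2)
E
cat > f1.py <<'E'
from fit import *
S=lambda u,v:np.array([180+u/3.1,120+v/3.1]); T=lambda u,v:np.array([180+u/3.6,160+v/3.6])
H=.152;h=.134
obs=[('scene',(-.03,-.09025,H),S(118,167)),('scene',(.03,-.09025,H),S(93,233)),('scene',(-.03,.045,H),S(300,206)),
('scene',(-.03,.09025,h),S(364,235)),('scene',(.03,.09025,h),S(347,308)),('scene',(.036,.096,.0),S(347,388)),('scene',(.036,-.096,0),S(113,333)),
('top',(-.03,-.09025,H),T(607,222)),('top',(.03,-.09025,H),T(622,150)),('top',(-.03,.09025,h),T(322,178)),('top',(.03,.09025,h),T(347,105)),
('top',(-.07,.096,.052),T(298,293)),('top',(-.07,-.096,.052),T(582,362))]
p,r=fit(obs,[.5,-.0,0.]);print('rack',p[:2],np.degrees(p[2]));print(r.round(1).tolist())
z=.022
ot=[('scene',(-.075,-.06,z),S(491,218)),('scene',(-.075,.06,z),S(633,247)),('scene',(.075,.06,z),S(608,420)),('scene',(.075,-.06,z),S(452,388)),
('top',(.075,.06,z),T(85,156)),('top',(.075,-.06,z),T(236,188)),('top',(-.075,-.06,0),T(163,382)),('top',(-.075,.06,0),T(3,338))]
t,r=fit(ot,[.5,.25,0.]);print('tray',t[:2],np.degrees(t[2]));print(r.round(1).tolist())
np.save('poses.npy',np.array([p,t]))
# purple base
for cam,px in (('scene',S(483,548)),('scene',S(538,558)),('top',T(163,120)),('top',T(215,125))):
    C=CAM[cam];d=C['R']@np.r_[(px-np.array(C['c']))/C['f'],1];print('purple',C['p']-d*C['p'][2]/d[2])
for cam in CAM:
    im=cv2.imread(f'pics/{cam}0.png'); im=cv2.resize(im,None,fx=3,fy=3,interpolation=cv2.INTER_CUBIC)
    def box(pose,x0,x1,y0,y1,z0,z1,col):
        c=[(x,y,zz) for zz in(z0,z1) for x,y in((x0,y0),(x1,y0),(x1,y1),(x0,y1))]
        q=(proj(CAM[cam],place(pose,c))*3+1).astype(int)
        for a,b in[(0,1),(1,2),(2,3),(3,0),(4,5),(5,6),(6,7),(7,4),(0,4),(1,5),(2,6),(3,7)]: cv2.line(im,tuple(map(int,q[a])),tuple(map(int,q[b])),col,1)
    for i,y in enumerate((-.06825,-.02275,.02275,.06825)): box(p,-.03,.03,y-.022,y+.022,.004,h if i==3 else H,(0,255,0))
    box(p,.036,.036,-.096,.096,0,.06,(0,0,255)); box(p,-.07,-.07,-.096,.096,.047,.057,(255,255,0)); box(t,-.075,.075,-.06,.06,0,.022,(255,0,255))
    cv2.imwrite(f'pics/ov_{cam}.png',im[460:1000,560:1200] if cam=='scene' else im[500:930,500:1100])
E
python3 f1.py
```

```text
rack [0.58548574 0.01257336] 1.022589743000036
[[-2.1, -2.2], [-3.2, 0.1], [0.4, -1.9], [0.5, -2.5], [-0.6, -1.4], [0.3, 0.7], [-1.5, 0.5], [-0.3, 0.6], [0.7, -1.6], [-2.0, -1.6], [-1.3, -1.9], [-1.4, -1.0], [0.1, 0.0]]
tray [0.52595524 0.24014998] 0.2501776215260356
[[-1.3, -2.3], [1.5, -0.9], [0.4, -0.6], [-1.3, -2.7], [-0.8, -3.7], [0.4, -1.7], [0.4, -1.1], [-0.5, -1.5]]
purple [0.71201406 0.23207784 0.        ]
purple [0.70890355 0.2710843  0.        ]
purple [0.6508486  0.26023621 0.        ]
purple [0.65781918 0.22105752 0.        ]
```

View pics/ov_scene.png

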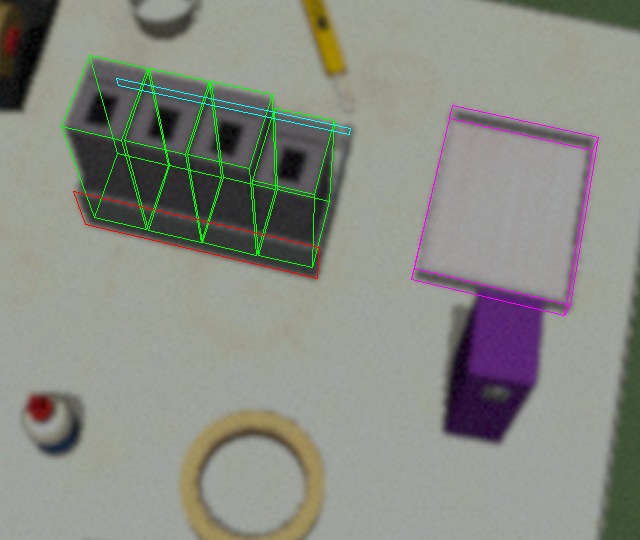

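View pics/ov_top.png

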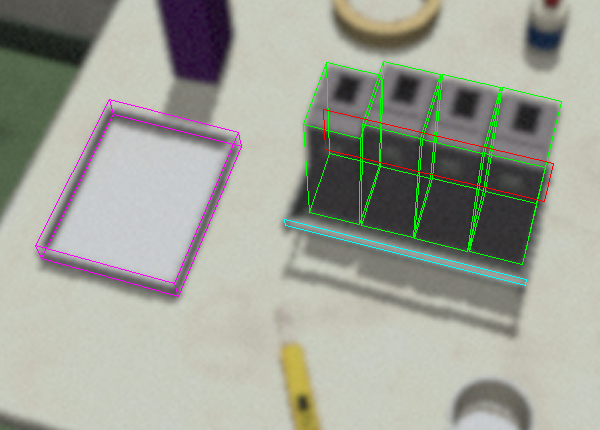

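```bash
cat > h.py <<'E'
import numpy as np, cv2
from bench import arm
from fit import *
def Rtool(yaw,pitch=0.):  # pitch: tool z leans to +x(rack) by pitch deg
    c,s=np.cos(yaw),np.sin(yaw); t=np.radians(pitch)
    z=np.array([np.sin(t),0,-np.cos(t)]); y=np.array([0,1.,0]); x=np.cross(y,z)
    return np.array([[c,-s,0],[s,c,0],[0,0,1]])@np.c_[x,y,z]
def snapw(name):
    P=np.array(arm.read_eef_pos());R=np.array(arm.read_ee_rot()); s=arm.snapshot('wrist'); cv2.imwrite(f'pics/{name}.png',s['img'][:,:,::-1])
    M=np.array(s['mount']); Rc=R@M[:3,:3]; pc=P+R@M[:3,3]
    np.savez(f'{name}.npz',p=pc,R=Rc,f=s['fx'],c=np.array([s['cx'],s['cy']])); return s
def snap(n,name):
    s=arm.snapshot(n); cv2.imwrite(f'pics/{name}.png',s['img'][:,:,::-1]); return s
E
python3 - <<'E'
from h import *
yaw=np.radians(1.0)
t0=arm.read_clock()
arm.reach([.54,.09,.34],Rtool(yaw)); arm.hold(.2)
s=snapw('w1'); print(arm.read_clock()-t0, arm.read_joint_pos(), arm.read_wrist_force())
E
python3 - <<'E'
from h import *
d=np.load('w1.npz'); CAM['w']=dict(f=float(d['f']),c=d['c'],p=d['p'],R=d['R'])
p,t=np.load('poses.npy'); im=cv2.imread('pics/w1.png')
print(proj(CAM['w'],place(p,[(0,.068,.134)])))
cv2.imwrite('pics/w1z.png',cv2.resize(im,(800,600),interpolation=cv2.INTER_CUBIC))
E
```

```text
2.4417 [-27.80883304  15.72331173  16.83999358  98.40556168  -4.90729138
  66.60026213  81.43110098] [-0.39457735 -0.22132125  0.01352658]
[[270.62539916 231.35573039]]
```

View pics/w1z.png

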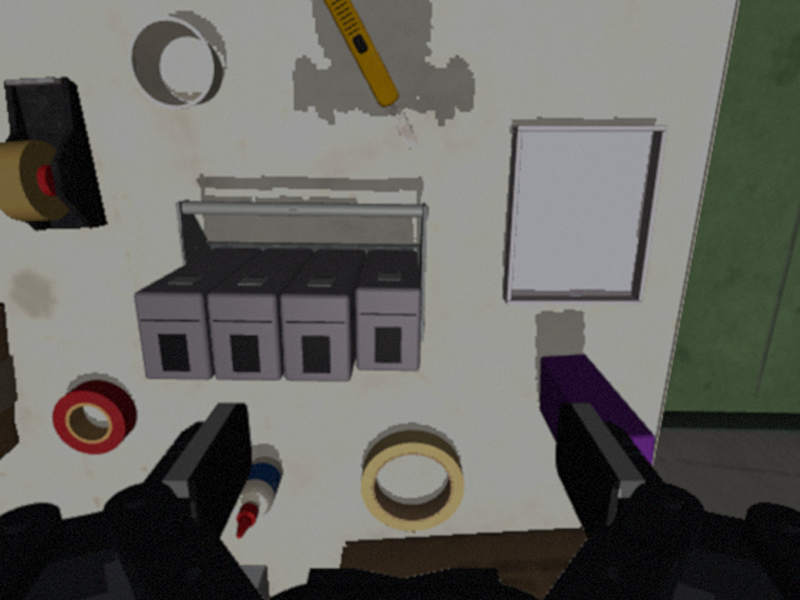

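```bash
python3 - <<'E'
import cv2
a=cv2.imread('pics/w1.png')
cv2.imwrite('pics/w1a.png',cv2.resize(a[135:275,85:310],None,fx=3.5,fy=3.5,interpolation=cv2.INTER_CUBIC))
cv2.imwrite('pics/w1b.png',cv2.resize(a[75:275,340:480],None,fx=3,fy=3,interpolation=cv2.INTER_CUBIC))
E
```

```text
(no output)
```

View pics/w1a.png

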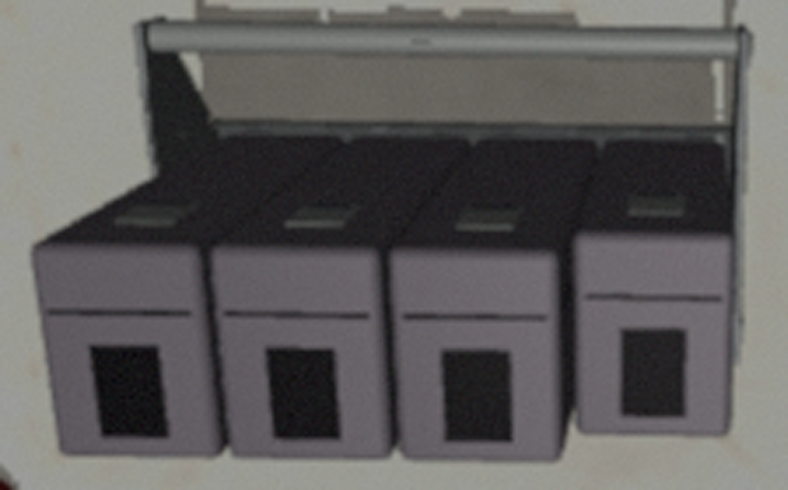

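View pics/w1b.png

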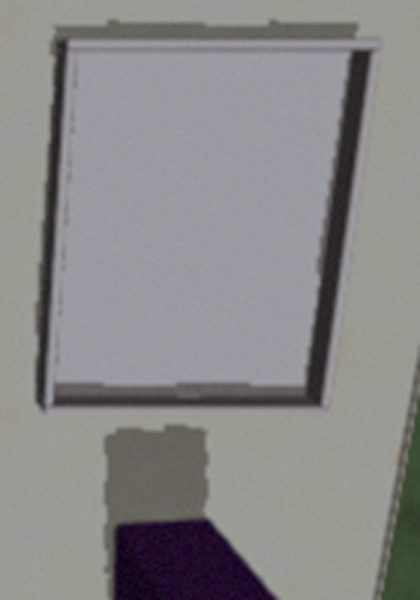

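```bash
cat > f2.py <<'E'
from fit import *
d=np.load('w1.npz'); CAM['w']=dict(f=float(d['f']),c=d['c'],p=d['p'],R=d['R'])
A=lambda u,v:np.array([85+(u+.5)/3.5-.5,135+(v+.5)/3.5-.5]);B=lambda u,v:np.array([340+(u+.5)/3-.5,75+(v+.5)/3-.5])
ys=(-.06825,-.02275,.02275,.06825)
pts=[[(33,247),(205,245),(62,455),(222,455)],[(212,248),(382,247),(230,457),(392,457)],[(389,250),(557,250),(402,460),(561,460)],[(577,233),(733,235),(580,433),(727,434)]]
obs=[]
for i,q in enumerate(pts):
    for (sx,sy),px in zip(((-1,-1),(-1,1),(1,-1),(1,1)),q): obs.append(('w',(sx*.03,ys[i]+sy*.022,.134 if i==3 else .152),A(*px)))
obs+=[('w',(-.07,-.096,.052),A(140,38)),('w',(-.07,.096,.052),A(747,42))]
p,r=fit(obs,[.585,.012,0.]);print('rack',p[:2],np.degrees(p[2]));print(r.round(1).tolist())
z=.022
ot=[('w',(-.075,-.06,z),B(62,40)),('w',(-.075,.06,z),B(380,42)),('w',(.075,.06,z),B(328,406)),('w',(.075,-.06,z),B(45,408))]
t,r=fit(ot,[.52,.24,0.]);print('tray',t[:2],np.degrees(t[2]));print(r.round(1).tolist())
np.save('poses.npy',np.array([p,t]))
E
python3 f2.py
```

```text
rack [0.58412519 0.0135507 ] 0.44581485265739024
[[-1.8, -1.2], [-1.1, -0.1], [-0.8, 1.2], [0.7, 1.7], [-1.4, -1.0], [-0.3, -0.2], [0.0, 1.1], [0.9, 1.6], [-0.6, -1.0], [1.1, -0.5], [-0.4, 0.7], [1.3, 1.2], [-1.1, -1.0], [1.5, -1.1], [-0.9, 0.9], [1.9, 1.0], [1.5, -0.8], [0.9, -0.1]]
tray [0.52239921 0.24040591] 1.5529034106508073
[[0.3, -0.7], [-0.1, -2.4], [0.4, 2.4], [-0.6, 2.5]]
```

```bash
cat >> h.py <<'E'
try: RP,TP=np.load('poses.npy')
except Exception: pass
YAW=np.radians(0.6)
def rw(x,y,z): return place((RP[0],RP[1],YAW),[(x,y,z)])[0]
E
python3 - <<'E'
from h import *
print(RP,arm.read_clock())
Y=Rtool(YAW)
for sgn in (1,-1):
    R=Y@np.array([[0,-sgn,0],[sgn,0,0],[0,0,1.]])
    j=arm.solve_ik(rw(.06,.071,.20),R); print(sgn,R.round(2).tolist(),None if j is None else np.round(j,1))
E
```

```text
[0.58412519 0.0135507  0.00778094] 3.2917
1 [[-0.01, 1.0, 0.0], [1.0, 0.01, 0.0], [0.0, 0.0, -1.0]] [-32.3  36.6  31.   92.1 -21.4  57.3   6. ]
-1 [[0.01, -1.0, 0.0], [-1.0, -0.01, 0.0], [0.0, 0.0, -1.0]] [ 15.6  40.  -41.3  88.8  28.7  62.2 147.9]
```

```bash
cat >> h.py <<'E'
RPUSH=Rtool(YAW)@np.array([[0,-1,0],[1,0,0],[0,0,1.]])
def arc(th,s=.014,half=.0145,y=.071):
    t=np.radians(th);c,n=np.cos(t),np.sin(t);L=.130-s
    return rw(-.03+.06*c-L*n+half,y,.004+.06*n+L*c+.017)
E
python3 - <<'E'
from h import *
f0=np.array(arm.read_wrist_force())
arm.move_gripper(0.0); print(arm.read_clock())
arm.reach(rw(.062,.071,.205),RPUSH); print(arm.read_clock(),arm.read_eef_pos())
a0=arc(0); arm.movel([*rw(.058,.071,0)[:2],a0[2]],RPUSH,vel=.12)
arm.hold(.1);f0=np.array(arm.read_wrist_force()); print(arm.read_clock(),arm.read_finger_gap(),f0)
# approach until contact
for i in range(10):
    P=rw(.052-.002*i,.071,a0[2]); arm.movel(P,RPUSH,vel=.04); f=np.array(arm.read_wrist_force())-f0
    print(round(.052-.002*i,3),f.round(2))
    if abs(f[0])>.8: break
print(arm.read_clock())
snap('top','t2');snap('scene','s2')
E
python3 - <<'E'
import cv2,numpy as np
a=cv2.imread('pics/t2.png')[140:280,230:390];b=cv2.imread('pics/s2.png')[140:280,180:340]
cv2.imwrite('pics/c2.png',cv2.resize(np.hstack([a,b]),None,fx=2.5,fy=2.5,interpolation=cv2.INTER_CUBIC))
E
```

```text
4.0583
5.2583 [0.64543915 0.08526968 0.20537347]
6.075 -0.00028643405722128805 [ 0.51495699 -0.36858911 -0.31019598]
0.052 [-0.76  0.03  0.12]
0.05 [-0.41  0.23 -0.07]
0.048 [-0.77  0.82  0.32]
0.046 [-0.52  0.1  -0.48]
0.044 [ 0.06 -0.09 -0.64]
0.042 [-0.04  0.19  0.49]
0.04 [ 0.88  0.79 -0.1 ]
7.875
```

View pics/c2.png

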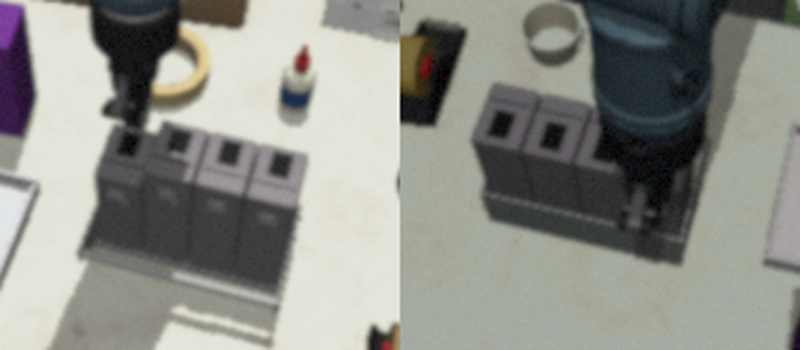

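The closed fingertips sit behind the short case's rear top edge: left crop about (135,120), right crop about (640,205). Next I tip it along the arc in steps.

```bash
python3 - <<'E'
from h import *
f0=np.array([.5,-.37,-.31])
for th in (4,10,16,21,25,28):
    arm.movel(arc(th,half=.0125),RPUSH,vel=.05); print(th,(np.array(arm.read_wrist_force())-f0).round(1),arm.read_clock())
snap('top','t3');snap('scene','s3')
E
python3 - <<'E'
import cv2,numpy as np
a=cv2.imread('pics/t3.png')[140:280,230:390];b=cv2.imread('pics/s3.png')[140:280,180:340]
cv2.imwrite('pics/c3.png',cv2.resize(np.hstack([a,b]),None,fx=2.5,fy=2.5,interpolation=cv2.INTER_CUBIC))
E
```

```text
4 [ 0.9  0.9 -0.6] 8.2667
10 [0.4 0.6 0.4] 8.6917
16 [0.3 0.  0.5] 9.1167
21 [-0.4  0.6  0.5] 9.4917
25 [-1.1 -0.1  0.7] 9.825
28 [-0.   1.4  0.3] 10.1083
```

View pics/c3.png

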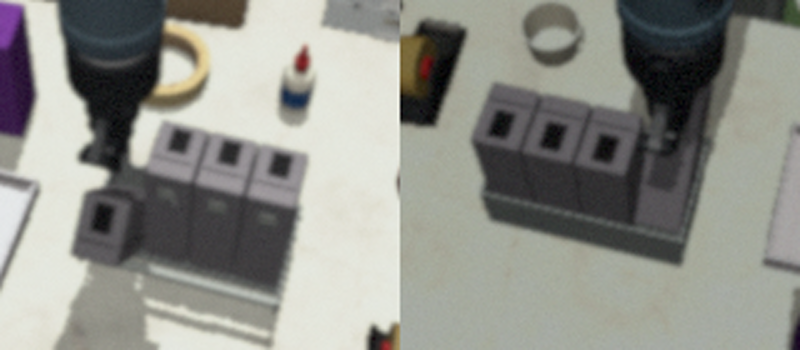

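```bash
cat >> h.py <<'E'
def gp(th,below,off,y=.0685,foot=0.,x0=-.03):
    """TCP for gripping leaning case: 'below' top along axis, 'off' back along the axis; foot slip back"""
    t=np.radians(th);c,n=np.cos(t),np.sin(t);L=.130-below-.002+off
    return rw(x0+foot+.03*c-L*n,y,.004+.03*n+L*c)
E
python3 - <<'E'
from h import *
P=np.array(arm.read_eef_pos()); arm.movel(P+[.015,0,.10],RPUSH,vel=.2)
arm.move_gripper(.8); print(arm.read_clock())
T=gp(37,.032,.10); print(T)
arm.reach(T,Rtool(YAW,37)); print(arm.read_clock(), arm.read_joint_pos().round(1)); arm.hold(.1)
snapw('w4');snap('top','t4');snap('scene','s4')
E
python3 - <<'E'
import cv2,numpy as np
a=cv2.imread('pics/t4.png')[140:280,230:390];b=cv2.imread('pics/s4.png')[140:280,180:340]
cv2.imwrite('pics/c4.png',cv2.resize(np.hstack([a,b]),None,fx=2.5,fy=2.5,interpolation=cv2.INTER_CUBIC))
E
```

```text
11.525
[0.45941799 0.08074848 0.17858701]Traceback (most recent call last):
  File "<stdin>", line 5, in <module>
bench.Unreachable: the arm cannot take that pose within its joint ranges
[ WARN:0@0.009] global loadsave.cpp:275 findDecoder imread_('pics/t4.png'): can't open/read file: check file path/integrity
Traceback (most recent call last):
TypeError: 'NoneType' object is not subscriptable
```

```bash
python3 - <<'E'
from h import *
F=np.diag([-1,-1,1.])
def gpp(th,below,pitch,off):
    G=gp(th,below,0); R=Rtool(YAW,pitch); base=gp(th,below,0); # TCP at grasp
    ax=Rtool(YAW,th)[:,2]; grasp=base-ax*.002
    return grasp+R[:,2]*.002-R[:,2]*off, R
for pitch in (0,10,15,20,25,30,37):
  for fl in (0,1):
    row=[]
    for off in (0,.05,.08):
        P,R=gpp(37,.032,pitch,off); R=R@F if fl else R
        j=arm.solve_ik(P,R); row.append(None if j is None else np.round(j).astype(int).tolist())
    Rt=Rtool(TP[2],pitch-37); Rt=Rt@F if fl else Rt
    ty=place((TP[0],TP[1],TP[2]),[(.0,0,0)])[0]
    pl=[]
    for h in (0,.08):
        g=ty+[0,0,.004+.098+h]; j=arm.solve_ik(g+Rt[:,2]*.002,Rt); pl.append(None if j is None else np.round(j).astype(int).tolist())
    print(pitch,fl,row,'PLACE',pl)
E
```

```text
0 0 [[-21, 32, 9, 113, -8, 36, 84], [-22, 27, 11, 112, -7, 42, 83], [-23, 24, 12, 111, -7, 45, 83]] PLACE [[-24, 55, 3, 76, -15, 86, 76], [-25, 49, 4, 75, -15, 92, 75]]
0 1 [[-48, 40, 46, 115, -43, 43, -65], [-51, 36, 50, 114, -38, 48, -69], [-53, 33, 53, 113, -34, 51, -71]] PLACE [[-46, 63, 45, 77, -42, 95, -82], [-47, 58, 48, 76, -40, 101, -84]]
10 0 [[-23, 28, 9, 121, -5, 21, 80], [-25, 22, 12, 121, -4, 27, 79], [-27, 19, 13, 121, -4, 31, 79]] PLACE [[-27, 48, 5, 84, -13, 74, 75], [-27, 43, 5, 82, -13, 81, 74]]
10 1 [[-48, 35, 42, 123, -48, 28, -60], [-54, 30, 49, 123, -40, 33, -67], [-58, 27, 53, 122, -35, 35, -71]] PLACE [[-50, 58, 45, 86, -42, 83, -82], [-52, 52, 48, 84, -39, 89, -84]]
15 0 [[-24, 27, 10, 125, -2, 14, 76], [-27, 21, 13, 126, -1, 20, 76], [-30, 17, 15, 126, -1, 24, 75]] PLACE [[-28, 46, 5, 88, -13, 68, 75], [-29, 40, 6, 86, -12, 75, 74]]
15 1 [[-47, 32, 38, 126, -53, 19, -56], [-55, 27, 47, 127, -43, 24, -65], [-60, 24, 53, 127, -36, 27, -71]] PLACE [[-52, 55, 45, 90, -42, 77, -82], [-54, 49, 49, 88, -38, 83, -84]]
20 0 [[-8, 27, -11, 128, 58, 12, 18], [-31, 20,
[... 422 characters left out ...]
6, 96, -11, 55, 73], [-32, 34, 7, 94, -10, 63, 72]]
25 1 [[-9, 27, -10, 131, 98, 12, 157], None, [-71, 25, 63, 136, -71, 17, -39]] PLACE [[-56, 50, 46, 98, -42, 64, -82], [-59, 44, 50, 96, -37, 71, -85]]
30 0 [[31, 44, -61, 133, 107, 44, -19], [31, 32, -61, 135, 98, 37, -17], None] PLACE [[-32, 38, 7, 100, -10, 49, 71], [-33, 32, 8, 98, -9, 57, 70]]
30 1 [[-2, 28, -20, 134, 120, 21, 137], [-11, 19, -11, 137, 109, 14, 144], None] PLACE [[-58, 47, 46, 102, -42, 57, -82], [-61, 41, 50, 100, -36, 64, -86]]
37 0 [None, None, None] PLACE [[-35, 35, 8, 106, -7, 40, 68], [-37, 28, 10, 104, -6, 49, 68]]
37 1 [None, None, None] PLACE [[-61, 44, 46, 107, -43, 47, -82], [-65, 38, 51, 105, -36, 55, -87]]
```

```bash
cat >> h.py <<'E'
def gpp(th,below,pitch,off,y=.0685,foot=0.,dz=0.):
    R=Rtool(YAW,pitch); ax=Rtool(YAW,th)[:,2]; g=gp(th,below,0,y,foot)-ax*.002+[0,0,dz]
    return g+R[:,2]*(.002-off), R
E
python3 - <<'E'
from h import *
arm.reach(*gpp(37,.028,10,.08)); print(arm.read_clock(), np.round(arm.read_joint_pos(),1)); arm.hold(.1)
snapw('w4');snap('top','t4');snap('scene','s4')
E
python3 - <<'E'
import cv2,numpy as np
a=cv2.imread('pics/t4.png')[140:280,230:390];b=cv2.imread('pics/s4.png')[140:280,180:340]
cv2.imwrite('pics/c4.png',cv2.resize(np.hstack([a,b]),None,fx=2.5,fy=2.5,interpolation=cv2.INTER_CUBIC))
E
```

```text
12.725 [-27.4  18.3  13.7 121.   -3.4  31.5  78.5]
```

View pics/c4.png

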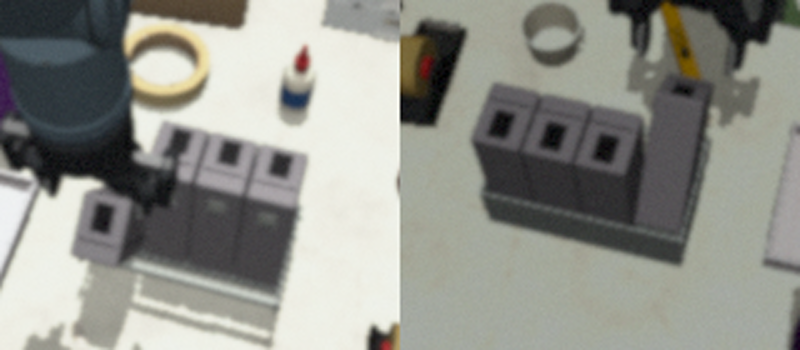

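View pics/w4.png

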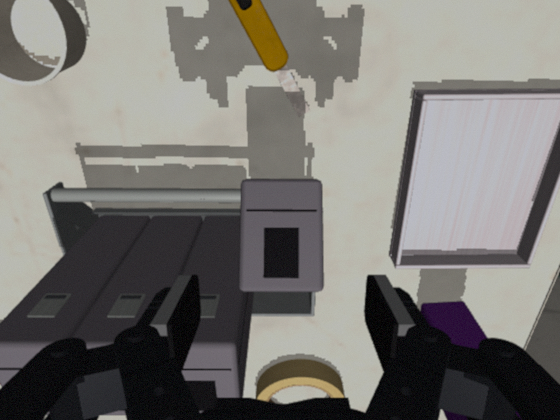

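```bash
python3 - <<'E'
from fit import *
RP=np.load('poses.npy')[0]; YAW=np.radians(.6)
d=np.load('w4.npz');C=dict(f=float(d['f']),c=d['c'],p=d['p'],R=d['R'])
px=np.array([(241,181),(322,181),(323,290),(241,290)],float)
def pts(q):
    th,foot,y=q; L=[]
    c,n=np.cos(th),np.sin(th)
    for X,Yy in((0,-.022),(0,.022),(.06,.022),(.06,-.022)): L.append((-.03+foot+X*c-.13*n,y+Yy,.004+X*n+.13*c))
    return place((RP[0],RP[1],YAW),L)
for lab,f in (('free',None),('foot0',0.)):
    g=(lambda q:(proj(C,pts(q))-px).ravel()) if f is None else (lambda q:(proj(C,pts((q[0],0,q[1])))-px).ravel())
    s=least_squares(g,[.65,0,.068] if f is None else [.65,.068]); print(lab,np.degrees(s.x[0]),s.x[1:],s.fun.round(1))
# rail contact consistency: foot(-.03+f), theta such that rail r=5mm at (-.07,.052) touches front face
for f in (0,.003,.006,.01):
    from scipy.optimize import brentq
    g=lambda t:((-.07+.03-f)*-np.cos(t)+(.052-.004)*-np.sin(t))-.005
    print(f,np.degrees(brentq(g,.1,1.2)))
E
```

```text
free 42.66326972433133 [0.01851489 0.06851362] [ 1.4 -0.  -1.  -0.1  1.3  0.1 -1.7  0.2]
foot0 35.60813407140673 [0.06852685] [-1.  -3.5  1.4 -3.6  2.4  3.4 -2.8  3.5]
0 35.2156804434118
0.003 37.40516191760725
0.006 39.46800262675292
0.01 42.03230111899464
```

```bash
python3 - <<'E'
from fit import *
from scipy.optimize import brentq
RP=np.load('poses.npy')[0]; YAW=np.radians(.6)
d=np.load('w4.npz');C=dict(f=float(d['f']),c=d['c'],p=d['p'],R=d['R'])
px=np.array([(241,181),(322,181),(323,290),(241,290)],float)
def pts(foot,dx):
    th=brentq(lambda t:((-.07+.03-foot)*-np.cos(t)+.048*-np.sin(t))-.005,.1,1.2)
    c,n=np.cos(th),np.sin(th)
    return th,place((RP[0]+dx,RP[1],YAW),[(-.03+foot+X*c-.13*n,.0685+Y,.004+X*n+.13*c) for X,Y in((0,-.022),(0,.022),(.06,.022),(.06,-.022))])
for foot in np.arange(-.002,.013,.002):
    th,P=pts(foot,0); r=proj(C,P)-px; 
    # rail line check
    print(round(foot,3),np.degrees(th).round(1),r.round(1).tolist(),(r**2).sum().round(1))
ends=place((RP[0],RP[1],YAW),[(-.07,-.096,.057),(-.07,.0,.057),(-.07,-.096,.047)]);print(proj(C,ends))
E
```

```text
-0.002 33.7 [[-1.4, 1.1], [1.7, 1.0], [2.2, 8.7], [-2.7, 8.8]] 172.8
0.0 35.2 [[-1.1, -1.8], [1.4, -2.0], [2.3, 5.1], [-2.8, 5.2]] 76.7
0.002 36.7 [[-0.8, -4.5], [1.1, -4.6], [2.3, 1.7], [-2.8, 1.8]] 62.1
0.004 38.1 [[-0.5, -6.8], [0.8, -6.9], [2.3, -1.6], [-2.8, -1.5]] 112.5
0.006 39.5 [[-0.1, -8.8], [0.5, -8.9], [2.3, -4.7], [-2.8, -4.6]] 213.0
0.008 40.8 [[0.2, -10.6], [0.1, -10.7], [2.2, -7.5], [-2.7, -7.5]] 349.9
0.01 42.0 [[0.5, -12.0], [-0.2, -12.1], [2.1, -10.2], [-2.6, -10.2]] 511.4
0.012 43.2 [[0.8, -13.2], [-0.5, -13.3], [2.0, -12.8], [-2.5, -12.7]] 687.1
[[ 46.67871044 197.30056246]
 [183.8870076  197.12438958]
 [ 54.50293472 191.4871506 ]]
```

The case leans alone on the rail. Its top face spans roughly (241,181)-(323,290) in the wrist image, centred between the fingers, and the fit gives a lean of about 36.5°. Next I grip it and lift.

```bash
python3 - <<'E'
from h import *
P,R=gpp(36.5,.028,10,0,y=.0688,foot=.0015)
arm.movel(P,R,vel=.1); print(arm.read_clock(),arm.read_wrist_force())
arm.move_gripper(0.0); print(arm.read_clock(),arm.read_finger_gap(),arm.read_wrist_force())
P=np.array(arm.read_eef_pos())
arm.movel(P+[0,0,.012],R,vel=.04); print(arm.read_wrist_force(),arm.read_finger_gap())
arm.movel(P+[0,0,.095],R,vel=.12); arm.hold(.1); print(arm.read_clock(),arm.read_wrist_force(),arm.read_finger_gap())
snapw('w5');snap('top','t5');snap('scene','s5')
E
python3 - <<'E'
import cv2,numpy as np
a=cv2.imread('pics/t5.png')[140:280,230:390];b=cv2.imread('pics/s5.png')[140:280,180:340]
cv2.imwrite('pics/c5.png',cv2.resize(np.hstack([a,b]),None,fx=2.5,fy=2.5,interpolation=cv2.INTER_CUBIC))
E
```

```text
13.925 [ 0.04241649 -0.2784549  -0.01799551]
14.275 0.5072132579742823 [-1.47370742  0.32791477  6.33248709]
[ 0.40598593  0.33935985 -4.57861018] 0.5087373421222461
15.6833 [ 0.47978327  0.50350118 -3.00202205] 0.5126888727390707
```

View pics/c5.png

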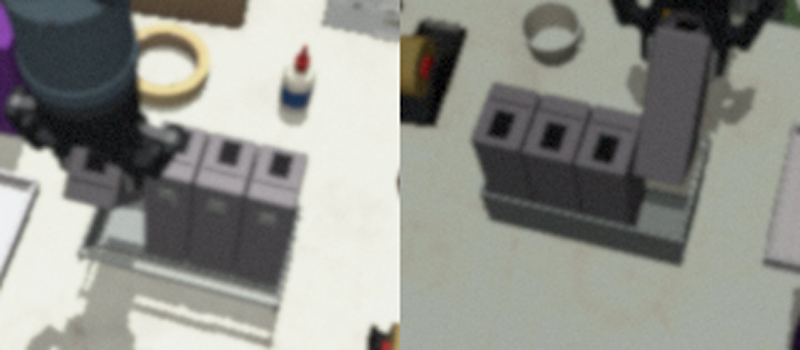

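View pics/w5.png

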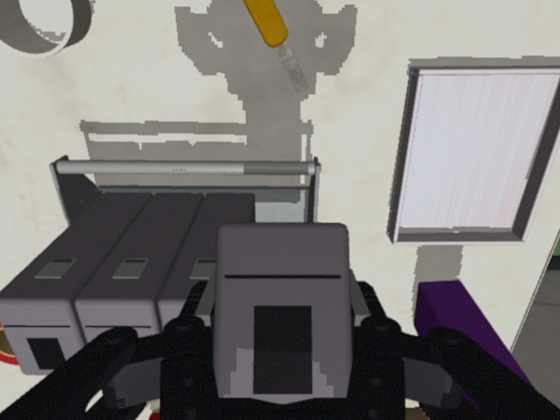

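```bash
cat > f5.py <<'E'
from h import *
d=np.load('w5.npz');C=dict(f=float(d['f']),c=d['c'],p=d['p'],R=d['R'])
P=np.array(arm.read_eef_pos());R=np.array(arm.read_ee_rot())
px=np.array([(218,224),(347,224),(352,399),(208,399)],float)
L=[(-.03,-.022,0),(-.03,.022,0),(.03,.022,0),(.03,-.022,0)]
def pose(q):
    th,ox,oz,oy=q; Rc=Rtool(YAW,th)  # case: z axis = -Rc z ; x axis = -Rc x
    Rcase=np.c_[-Rc[:,0],Rc[:,1],-Rc[:,2]]
    return Rcase, P+R@np.array([ox,oy,-.028*0-oz])
def res(q,w=px):
    Rc,t=pose((np.radians(1)*0+q[0],*q[1:])); return (proj(C,t+np.array(L)@Rc.T)-w).ravel()
s=least_squares(res,[36.5,0,.028,0],x_scale=[10,.01,.01,.01]);print(s.x,s.fun.round(1))
Rc,t=pose(s.x); print('top centre rel TCP tool frame',R.T@(t-P))
g=gpp(36.5,.028,10,0)[0]; ax=Rtool(YAW,36.5)[:,2]
print('planned', Rtool(YAW,10).T@(-ax*.028-Rtool(YAW,10)[:,2]*.002))
E
python3 f5.py
```

```text
[ 3.34738722e+01  9.19367756e-03  1.58386234e-02 -1.40245761e-04] [ 0.2 -2.7 -2.7 -2.7 -4.5  2.6  6.8  2.5]
top centre rel TCP tool frame [ 0.00919368 -0.00014025 -0.01583862]
planned [ 1.24935388e-02 -1.16845848e-22 -2.70581621e-02]
```

```bash
cat >> f5.py <<'E'
for q in ([36.5,.0125,.027,0],[35.5,.0125,.024,0],[35.5,.0125,.021,0],[34,.0125,.024,0],[36.5,.0095,.022,0]):
    Rc,t=pose(q); print(q,proj(C,t+np.array(L)@Rc.T).round(0).tolist())
E
python3 f5.py | tail -5; python3 -c "
import cv2
a=cv2.imread('pics/w5.png')[200:420,180:380];cv2.imwrite('pics/w5z.png',cv2.resize(a,None,fx=2.7,fy=2.7,interpolation=cv2.INTER_CUBIC))"
```

```text
[36.5, 0.0125, 0.027, 0] [[213.0, 223.0], [350.0, 223.0], [356.0, 424.0], [207.0, 424.0]]
[35.5, 0.0125, 0.024, 0] [[215.0, 220.0], [349.0, 220.0], [354.0, 415.0], [209.0, 415.0]]
[35.5, 0.0125, 0.021, 0] [[216.0, 217.0], [347.0, 217.0], [352.0, 407.0], [211.0, 407.0]]
[34, 0.0125, 0.024, 0] [[214.0, 220.0], [349.0, 220.0], [353.0, 414.0], [210.0, 414.0]]
[36.5, 0.0095, 0.022, 0] [[216.0, 227.0], [347.0, 227.0], [352.0, 418.0], [211.0, 418.0]]
```

View pics/w5z.png

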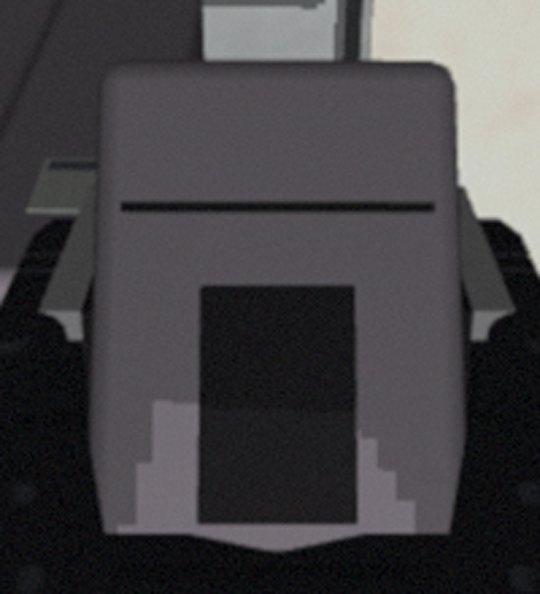

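```bash
cat >> h.py <<'E'
TH=36.; TY=np.radians(1.0)
def placepose(h,lx=-.012,ly=0.,th=TH,ox=.0115,oz=.0235):
    R=Rtool(TY,10-th); top=place((TP[0]+.001,TP[1],TY),[(lx,ly,.004+.130+h)])[0]
    return top-R@np.array([ox,0,-oz]),R
E
python3 - <<'E'
from h import *
P=np.array(arm.read_eef_pos());R=np.array(arm.read_ee_rot())
arm.movel(P+[-.01,.10,.01],R,vel=.2); print(arm.read_clock())
arm.reach(*placepose(.04)); arm.hold(.15); print(arm.read_clock(),arm.read_wrist_force(),np.round(arm.read_joint_pos(),1))
snapw('w6');snap('top','t6');snap('scene','s6')
E
python3 - <<'E'
import cv2,numpy as np
a=cv2.imread('pics/t6.png')[110:290,150:350];b=cv2.imread('pics/s6.png')[130:310,230:430]
cv2.imwrite('pics/c6.png',cv2.resize(np.hstack([a,b]),None,fx=2,fy=2,interpolation=cv2.INTER_CUBIC))
E
```

```text
16.4917
17.325 [ 0.55159846 -0.18071469 -3.95372391] [-29.7  43.5   8.7  86.1 -15.5  75.9  76. ]
```

View pics/c6.png

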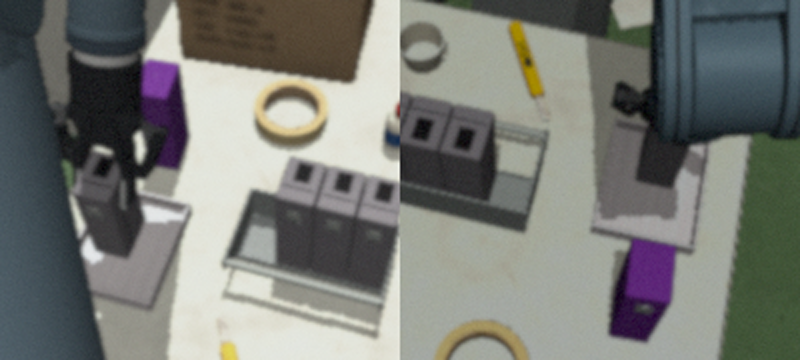

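View pics/w6.png

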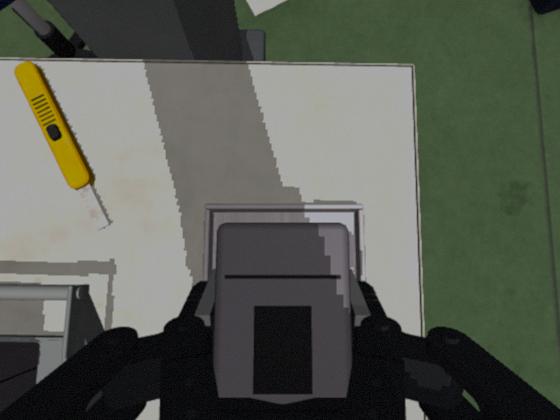

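The case hangs roughly upright over the tray. To check verticality, I overlay the expected upright box on the top view.

```bash
python3 - <<'E'
from h import *
for off in [(0,0),(0,1.6)]:
  for cam,n in(('top','t6'),):
    im=cv2.resize(cv2.imread(f'pics/{n}.png'),None,fx=5,fy=5,interpolation=cv2.INTER_CUBIC)
    for th,col in((0,(0,255,0)),(5,(0,0,255))):
        P=place((TP[0]+.001,TP[1],TY),[(-.012,0,.174)])[0]; R=Rtool(TY,th); Rc=np.c_[-R[:,0],R[:,1],-R[:,2]]
        c=np.array([(x,y,z) for z in(0,-.13) for x,y in((-.03,-.022),(.03,-.022),(.03,.022),(-.03,.022))])
        q=(proj(CAM[cam],P+c@Rc.T)+np.array(off))*5+2
        q=q.astype(int).tolist()
        for a,b in[(0,1),(1,2),(2,3),(3,0),(4,5),(5,6),(6,7),(7,4),(0,4),(1,5),(2,6),(3,7)]: cv2.line(im,q[a],q[b],col,1)
    cv2.imwrite(f'pics/ov6_{int(off[1])}.png',im[160*5:270*5,160*5:270*5])
E
```

```text
(no output)
```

View pics/ov6_1.png

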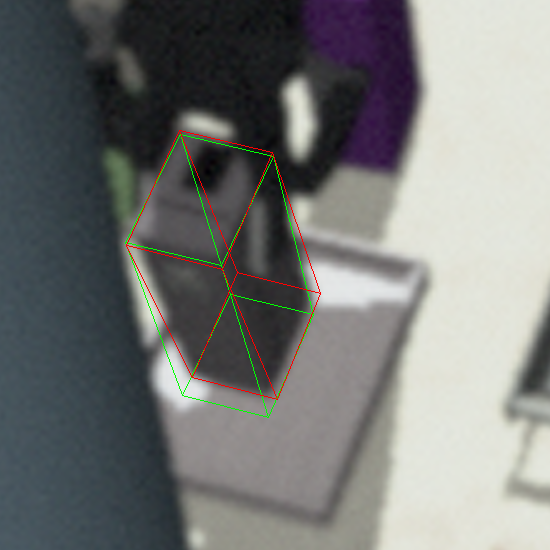

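```bash
python3 - <<'E'
from h import *
ims=[]
for cam,n,(u0,v0) in(('top','t6',(165,170)),('scene','s6',(325,155))):
  for ths in (None,(0,5)):
    im=cv2.resize(cv2.imread(f'pics/{n}.png'),None,fx=5,fy=5,interpolation=cv2.INTER_CUBIC)
    for th,col in zip(ths or [],((0,255,0),(0,0,255))):
        P=place((TP[0]+.001,TP[1],TY),[(-.012,0,.174)])[0]; R=Rtool(TY,th); Rc=np.c_[-R[:,0],R[:,1],-R[:,2]]
        c=np.array([(x,y,z) for z in(0,-.13) for x,y in((-.03,-.022),(.03,-.022),(.03,.022),(-.03,.022))])
        q=((proj(CAM[cam],P+c@Rc.T)+np.array((0,1.6)))*5+2).astype(int).tolist()
        for a,b in[(0,1),(1,2),(2,3),(3,0),(4,5),(5,6),(6,7),(7,4),(0,4),(1,5),(2,6),(3,7)]: cv2.line(im,q[a],q[b],col,1)
    ims.append(cv2.convertScaleAbs(im[v0*5:v0*5+350,u0*5:u0*5+380],alpha=1.5))
cv2.imwrite('pics/ov7.png',np.vstack([np.hstack(ims[:2]),np.hstack(ims[2:])])[:600*2])
im=cv2.imread('pics/ov7.png');cv2.imwrite('pics/ov7.png',cv2.resize(im,(640,590)))
E
```

```text
(no output)
```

View pics/ov7.png

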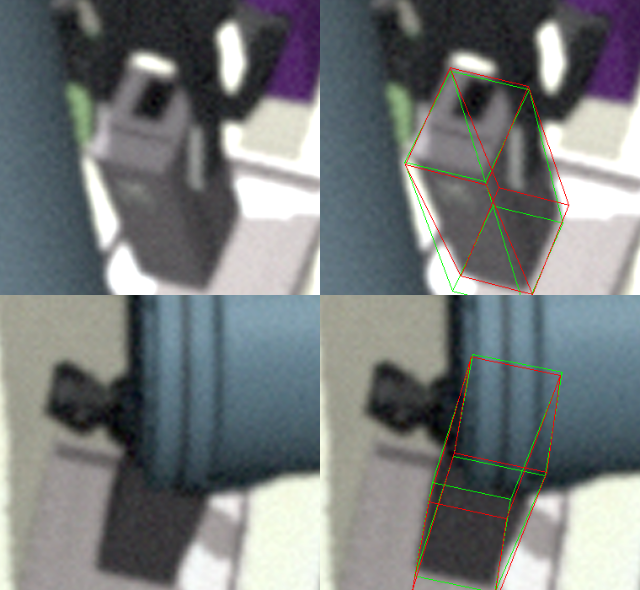

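```bash
python3 - <<'E'
from h import *
arm.movel(*placepose(.012,th=38),vel=.08); arm.hold(.1)
f=np.mean([np.array(arm.read_wrist_force()) for _ in range(5)],0); print('base',f.round(2),arm.read_clock())
h=.012
while h>-.014:
    h-=.002; arm.movel(*placepose(h,th=38),vel=.03); 
    g=np.array(arm.read_wrist_force())-f; 
    print(round(h,4),g.round(1))
    if g[2]>2.5: break
print(arm.read_clock(),arm.read_finger_gap(),arm.read_wrist_torque())
snap('top','t8');snap('scene','s8')
E
python3 - <<'E'
import cv2,numpy as np
a=cv2.imread('pics/t8.png')[150:300,150:300];b=cv2.imread('pics/s8.png')[140:290,280:430]
cv2.imwrite('pics/c8.png',cv2.resize(np.hstack([a,b]),None,fx=2.6,fy=2.6,interpolation=cv2.INTER_CUBIC))
E
```

```text
base [ 0.3   0.3  -3.35] 18.075
0.01 [-1.2  0.6 -0.1]
0.008 [-0.2 -0.3 -0.2]
0.006 [-0.2 -1.  -1.5]
0.004 [-0.9  0.8 -0.9]
0.002 [-0.3 -0.6 -1.1]
0.0 [-0.5 -0.5 -0.6]
-0.002 [ 0.3 -0.9  6.2]
19.825 0.512415616826093 [-0.08214747 -0.31353129  0.05935676]
```

View pics/c8.png

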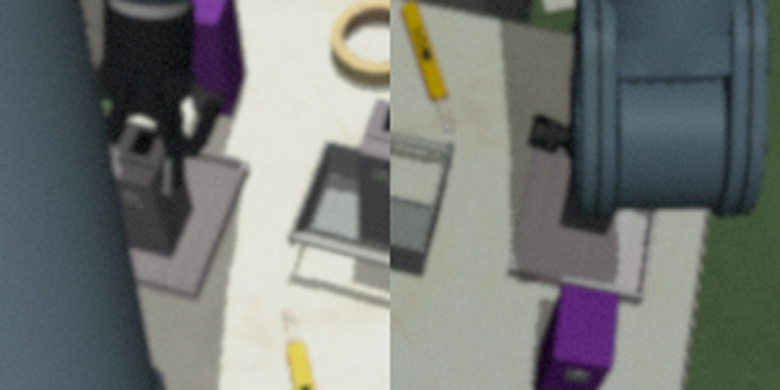

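```bash
python3 - <<'E'
from h import *
P=np.array(arm.read_eef_pos());R=np.array(arm.read_ee_rot())
arm.move_gripper(.8); arm.hold(.2); print(arm.read_clock(),arm.read_wrist_force(),arm.read_finger_gap())
snapw('w9')
arm.movel(P-R[:,2]*.11,R,vel=.12); print(arm.read_clock())
arm.reach(P+[-.10,-.10,.25],Rtool(YAW,0)); arm.hold(.1)
snapw('w10');snap('top','t10');snap('scene','s10'); print(arm.read_clock(),arm.read_wrist_force())
E
python3 - <<'E'
import cv2,numpy as np
a=cv2.imread('pics/t10.png')[110:290,150:350];b=cv2.imread('pics/s10.png')[130:310,200:400]
cv2.imwrite('pics/c10.png',cv2.resize(np.hstack([a,b]),None,fx=2,fy=2,interpolation=cv2.INTER_CUBIC))
E
```

```text
20.4917 [0.05679419 0.06465527 0.02139772] 0.8041349820949043
21.6167
22.8167 [-0.17242534  0.65717161  0.0430091 ]
```

View pics/c10.png

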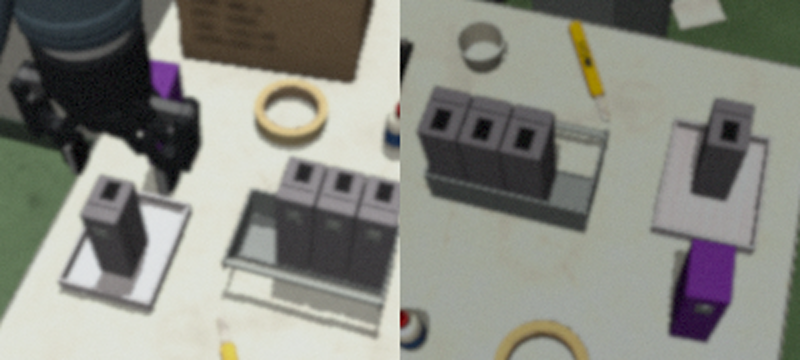

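View pics/w10.png

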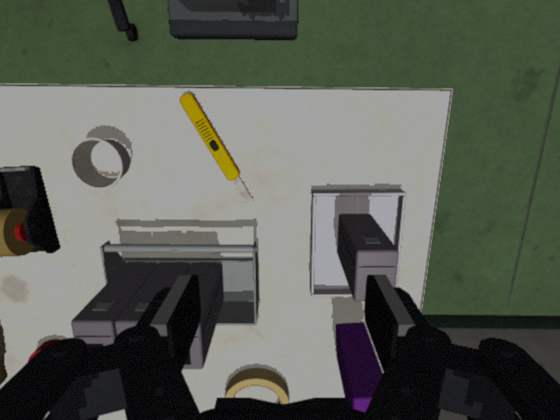

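```bash
python3 - <<'E'
import cv2,numpy as np
a=cv2.imread('pics/scene0.png').astype(int);b=cv2.imread('pics/s10.png').astype(int)
d=np.abs(a-b).max(2); m=(cv2.blur(d.astype(np.uint8),(3,3))>35).astype(np.uint8)
n,_,st,_=cv2.connectedComponentsWithStats(m); print([s.tolist() for s in st[1:] if s[4]>25])
from bench import arm
arm.finish_job(); print(arm.read_clock())
E
```

```text
[[328, 0, 64, 66, 2377], [307, 35, 8, 6, 27], [346, 48, 11, 4, 33], [552, 49, 8, 13, 42], [361, 67, 8, 13, 72], [308, 68, 25, 16, 185], [551, 72, 9, 10, 29], [307, 85, 33, 18, 364], [345, 179, 32, 52, 1119], [272, 198, 26, 37, 680]]
the job is handed in; nothing more can be done
the job is handed in; nothing more can be done
```

The short case now stands upright in the tray, and I handed the job in with the clock at about 23 s of the 51 s allowed.

I tipped it out from behind its top with closed fingers until it leaned by itself on the front rail. With the gripper clear, I gripped it by its sides, lifted it out and lowered it until the tray floor pushed back with about 6 N. I then released it and backed away.

- **Final views:** They show the case upright inside the tray and the three tall cases in their slots. In the scene camera's before/after difference, the only changes on the work surface are at the case's old place and in the tray. The rest are in the robot's area at the top of the picture.
- **Forces:** The readings I took stayed below about 7 N, and the wrist force was near zero at the last check.
- **What disagreed:** My estimates of how far the case leaned on the rail ranged from 33 to 43 degrees. I placed it using 38 degrees, so it may have settled by a degree or two when released. The gripper could not take the approach along the case's own axis, so I gripped it with the hand nearly vertical.

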